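Scribe a wavy cutting line on a spare tile

ROBOT

A 6-joint arm with a two-finger parallel gripper is mounted at the origin on the work surface. World frame = base frame: x ahead of the robot, y to its left, z up, the work surface at z = 0. Lengths are in m, angles in rad, forces in N, time in s.
With the tool pointing down it reaches from about 0.375 to 0.975 m from the base axis. Payload 3.8 kg.
Tool frame: the origin (TCP) lies at the centre of the arm's flange, where the gripper is bolted on; the fingertips stand 173 mm ahead of it and the grasp point (between the pads) lies 155 mm ahead of it (robot.tip_reach is the distance from the TCP to the fingertips, in m); y points along the fingers, x is the direction in which the jaws open and shut, and the axes are right-handed (so a half turn about y gives the same grasp; the last joint's range is limited). The gripper opens to 85 mm and grips with 20 to 120 N. Pads are 22 mm wide; open, the fingers measure 114 mm over their backs; the gripper's body (76 mm by 85 mm) begins 54 mm behind the grasp point. The pads swing forward as they close: fully open they stand 13 mm farther back than shut.
Start: joints at [-1.201, 0.264, 1.604, -0, 1.274, -0.037], TCP at [0.267, -0.62, 0.405] pointing down, gripper open.
Joint ranges: [-2.63, 2.63], [-0.94, 2.18], [0.31, 2.57], [-1.31, 4.45], [0, 2.66], [-2.55, 2.55]. Speed limits (rad/s): [2.57, 2.57, 3.14, 3.14, 3.14, 3.14].

INTERFACE

Orientations are given as [roll, pitch, yaw] about the fixed x, y, z axes, in that order (R = Rz(yaw) Ry(pitch) Rx(roll)).
In Python, from cell import robot gives the robot as it stands. Calls block until the motion is done:
- robot.move_to(position, orientation): joint-space move of the TCP to a pose.
- robot.move_l(position, feed=0.15, frame=None): straight line of the TCP; frame=None keeps the orientation; feed is the mean speed in m/s.
- robot.set_joints(angles): joint-space move.
- robot.grip(opening, strength=None): finger opening in m; strength is the grip in N (None keeps the last); returns when the fingers have stopped.
- robot.wait(seconds).
- robot.solve_ik(position, orientation): joint angles nearest the present ones, or None.
- robot.grab_frame(name): name is "side" or "top" or "wrist"; returns a dict with "image" (400x640x3 uint8, red, green, blue), "z_map" (400x640 float32, m along the optical axis (not along the pixel's ray), 0 where there is no reading), "vfov" (degrees; the focal length in pixels is half the picture's height over the tangent of half this angle, whatever the lens; pixels are square), "cx", "cy" (the principal point, pixels), "distortion" ([k1, k2, p1, p2, k3] as OpenCV has them; the pictures are not rectified), "view" (4x4, takes a point from world to camera coordinates). Camera axes: x right, y down, z forward; pixel columns grow to the right and rows downward; lengths in m; the calibration is good to about 2 mm. A picture is of the moment at which its call begins.
A pose or a line that the arm cannot do raises robot.PlanningError and nothing moves.
- robot.close_job(): hands the job in, once; it reports no verdict.
Readings, each from a call of its own:
- robot.current_t(): time.
- robot.current_joints(): joint angles.
- robot.current_dq(): joint speeds.
- robot.current_tau(): joint torques, N m.
- robot.current_position(): TCP position.
- robot.current_ee_rot(): TCP orientation.
- robot.current_contact_force(): force on the tool from outside, world axes, zero at the start.
- robot.current_wrist_torque(): the same for the moment, N m.
- robot.current_grip_width(): finger opening in m.
Only numpy, scipy, OpenCV 4.12 (cv2) and the standard library are available. Lean on these libraries where they do the work, as an engineer would, in place of code of your own. Each camera call takes 0.05 s, during which the arm holds its last target. There are 200 camera calls.

TASK

Draw the yellow-handled scribe out of its wooden block and scribe one unbroken line on the pale spare tile along the whole wavy edge of the steel template, starting at its red end, with the point kept lightly against both the edge and the tile all the way and never pressed hard or lifted midway. Then stand the scribe back in the block, fully down. Leave the other things alone and keep the gripper itself off the tile and the template.

Things in the scene. Friction and masses are not known exactly. Their poses are not given: they have to be found in the camera images.
- scribe: Loose marking scribe, 60 g, standing point-down in the block's hole: a yellow square handle 16 x 16 mm, 68 mm long, above a round steel needle 6 mm in diameter that reaches 32 mm below the handle and has a rounded point. Origin at the very point, z up the handle, x and y square to the handle's flats: the handle spans z = 32 to 100 mm.
- scribe_tip (a point): The very point of the scribe (the lowest point of the 3 mm radius rounded end).
- block: Fixed dark wooden block 70 x 70 x 34 mm with one upright hole through it at its centre, 12 mm wide, its mouth chamfered 2 mm. Origin at the centre of its underside, z up. The scribe's handle is wider than the hole and rests on the block's top, so that the point hangs 2 mm above the counter.
- tile: Spare terracotta tile, paler than the counter, fixed, 220 x 250 x 12 mm thick. Origin at the centre of its underside, on the counter.
- template: Steel template fixed on the tile: a dark holder bar with brass screws (x = -32 to -8 mm, 150 mm long, 20 mm high) clamping a bright wavy strip 7 mm high. Origin on the tile's top, z up, y along the strip, +x to the wavy edge; the pose is the holder's. The strip's y = -70 mm end is painted red for 15 mm. All hard steel, no give; over 25 N of the scribe on template or tile spoils the work.
- wave_mid (a point): Nominal middle of the wavy edge, 25 mm in +x from the template's origin. In the template's frame the edge (an upright face looking to +x) nominally runs x = 25 + 12 sin(2 pi y / 140) mm, y = -70 to 70 mm, but the hand-clamped strip may stand as a whole up to 5 mm farther out or in along x: feel for it. The line counts from 11 to 129 mm along from the red end.
- canister: Loose aluminium canister with a dark twist cap, 76 mm in diameter, 128 mm high, origin under its centre. Leave alone.
- brush: Loose wooden boot brush, 150 x 46 x 52 mm high, long along its x, origin under its centre. Leave alone.
- spoon_rest: Loose blue ceramic spoon rest with coins in it, a dish 104 mm across and 18 mm high, origin under its centre. Leave alone.
- buckle: Loose steel belt buckle lying flat, 68 x 50 x 9 mm high, origin under its centre. Leave alone.
Mind the look-alikes: they are no part of the job. There is more than one size of the scribe; the job needs the smaller.

How it is judged:
On the way, in this order (a step that is already met when the one before it is completed fails the run):
1. the scribe is drawn clear of its block (height (world z) of scribe_tip above 0.045 m), for 0.1 s.
2. the scribe's point passes 16 mm (give or take 5) from the red end of the wavy edge, touching the edge (over 0.4 N) and the tile (over 0.2 N) at once (y of scribe_tip in the frame of template between -0.059 and -0.049 m and x of scribe_tip in the frame of template between 0.008 and 0.055 m and contact force between scribe and template above 0.4 N and contact force between scribe and tile above 0.2 N), for 0.04 s.
3. the scribe's point passes 30 mm (give or take 5) from the red end of the wavy edge, touching the edge (over 0.4 N) and the tile (over 0.2 N) at once (y of scribe_tip in the frame of template between -0.045 and -0.035 m and x of scribe_tip in the frame of template between 0.008 and 0.055 m and contact force between scribe and template above 0.4 N and contact force between scribe and tile above 0.2 N), for 0.04 s.
4. the scribe's point passes 43 mm (give or take 5) from the red end of the wavy edge, touching the edge (over 0.4 N) and the tile (over 0.2 N) at once (y of scribe_tip in the frame of template between -0.032 and -0.022 m and x of scribe_tip in the frame of template between 0.008 and 0.055 m and contact force between scribe and template above 0.4 N and contact force between scribe and tile above 0.2 N), for 0.04 s.
5. the scribe's point passes 57 mm (give or take 5) from the red end of the wavy edge, touching the edge (over 0.4 N) and the tile (over 0.2 N) at once (y of scribe_tip in the frame of template between -0.0185 and -0.0085 m and x of scribe_tip in the frame of template between 0.008 and 0.055 m and contact force between scribe and template above 0.4 N and contact force between scribe and tile above 0.2 N), for 0.04 s.
6. the scribe's point passes 70 mm (give or take 5) from the red end of the wavy edge, touching the edge (over 0.4 N) and the tile (over 0.2 N) at once (y of scribe_tip in the frame of template between -0.005 and 0.005 m and x of scribe_tip in the frame of template between 0.008 and 0.055 m and contact force between scribe and template above 0.4 N and contact force between scribe and tile above 0.2 N), for 0.04 s.
7. the scribe's point passes 84 mm (give or take 5) from the red end of the wavy edge, touching the edge (over 0.4 N) and the tile (over 0.2 N) at once (y of scribe_tip in the frame of template between 0.0085 and 0.0185 m and x of scribe_tip in the frame of template between 0.008 and 0.055 m and contact force between scribe and template above 0.4 N and contact force between scribe and tile above 0.2 N), for 0.04 s.
8. the scribe's point passes 97 mm (give or take 5) from the red end of the wavy edge, touching the edge (over 0.4 N) and the tile (over 0.2 N) at once (y of scribe_tip in the frame of template between 0.022 and 0.032 m and x of scribe_tip in the frame of template between 0.008 and 0.055 m and contact force between scribe and template above 0.4 N and contact force between scribe and tile above 0.2 N), for 0.04 s.
9. the scribe's point passes 110 mm (give or take 5) from the red end of the wavy edge, touching the edge (over 0.4 N) and the tile (over 0.2 N) at once (y of scribe_tip in the frame of template between 0.035 and 0.045 m and x of scribe_tip in the frame of template between 0.008 and 0.055 m and contact force between scribe and template above 0.4 N and contact force between scribe and tile above 0.2 N), for 0.04 s.
10. the scribe's point passes 124 mm (give or take 5) from the red end of the wavy edge, touching the edge (over 0.4 N) and the tile (over 0.2 N) at once (y of scribe_tip in the frame of template between 0.049 and 0.059 m and x of scribe_tip in the frame of template between 0.008 and 0.055 m and contact force between scribe and template above 0.4 N and contact force between scribe and tile above 0.2 N), for 0.04 s.
At the end, for the whole second after the job is handed in: The scribe stands in the block's hole, released, upright within 0.1 rad, its point within 6 mm of the hole's axis and less than 6 mm above the counter, at rest (under 20 mm/s); the canister, brush, spoon rest and buckle are each within 15 mm of where they began (z of scribe_tip in the frame of block below 0.006 m and horizontal distance between scribe_tip and block below 0.006 m and angle between scribe's own z axis and vertical below 0.1 rad and linear speed of scribe below 0.02 m/s and distance of each of canister, brush, spoon_rest, buckle from where it was at the start of the episode below 0.015 m); the robot touches nothing.
It fails at once if the scribe presses on the template with more than 25 N (contact force between scribe and template above 25 N).
It fails at once if the scribe presses on the tile with more than 25 N (contact force between scribe and tile above 25 N).
It fails at once if the robot itself touches the template or the tile (contact force between any of the fingers, the arm and template above 1 N or contact force between any of the fingers, the arm and tile above 1 N).
It fails at once if the line is broken: the point is lifted 4 to 20 mm off the tile beside the middle of the wavy edge (25 to 115 mm from the red end) (y of scribe_tip in the frame of template between -0.045 and 0.045 m and x of scribe_tip in the frame of template between 0.008 and 0.05 m and z of scribe_tip in the frame of template between 0.004 and 0.02 m).
It fails at once if a bystander is shifted by more than 15 mm (distance of any of canister, brush, spoon_rest, buckle from where it was at the start of the episode above 0.015 m).
It also fails if it takes over 72 s, if anything falls off the work surface, if the arm or the gripper's body presses on something with over 40 N, if the wrist force passes 120 N, or if a joint passes its speed limit or range.

## Working session

There is one attempt and no reset: what is moved stays moved. The work goes in short steps, each a Python script; the robot and the scene stay as the last script left them, time stands still between calls to the robot, and variables do not carry over. Pictures are saved under pics/ and viewed, about 8 in all and at most 12, crops included, and the job is handed in when it is done.

```bash
ls; mkdir -p pics; cat > h.py <<'E'
import numpy as np, cv2
from cell import robot
def cam(name):
    f=robot.grab_frame(name); h=f["image"].shape[0]
    F=h/2/np.tan(np.radians(f["vfov"])/2)
    f["K"]=np.array([[F,0,f["cx"]],[0,F,f["cy"]],[0,0,1.]]); f["D"]=np.array(f["distortion"],float); f["V"]=np.array(f["view"]); return f
def save(f,n): cv2.imwrite("pics/"+n,f["image"][:,:,::-1])
def xyz(f,px,z=None):
    """pixels Nx2 -> world; by depth map or on plane z"""
    px=np.atleast_2d(np.array(px,float)); n=cv2.undistortPoints(px[:,None],f["K"],f["D"])[:,0]
    r=np.c_[n,np.ones(len(n))]; Ci=np.linalg.inv(f["V"])
    if z is None:
        i=px.round().astype(int); c=r*f["z_map"][i[:,1],i[:,0]][:,None]; return c@Ci[:3,:3].T+Ci[:3,3]
    d=r@Ci[:3,:3].T; o=Ci[:3,3]; return o+d*((z-o[2])/d[:,2])[:,None]
def pix(f,P):
    V=f["V"]; return cv2.projectPoints(np.atleast_2d(np.array(P,float)),cv2.Rodrigues(V[:3,:3])[0],V[:3,3],f["K"],f["D"])[0][:,0]
E
python3 - <<'E'
from h import *
for n in("top","side"):
    f=cam(n); save(f,n+"0.png"); import pickle; pickle.dump(f,open(n+".pkl","wb")); print(n,f["vfov"],f["D"],np.linalg.inv(f["V"])[:3,3])
print(robot.current_t(),robot.current_ee_rot(),robot.current_contact_force())
E
```

```text
pics
top 57.63479131693244 [-0.00032386  0.          0.          0.          0.        ] [ 0.52884806 -0.01304437  1.15832913]
side 46.11296519235699 [-0.05745869  0.          0.          0.          0.        ] [0.20700087 0.80764185 0.76581017]
0.1 [-1.57071659  0.0020766  -1.16398614] [ 0.20314218  0.05889084 -0.6818001 ]
```

View pics/top0.png

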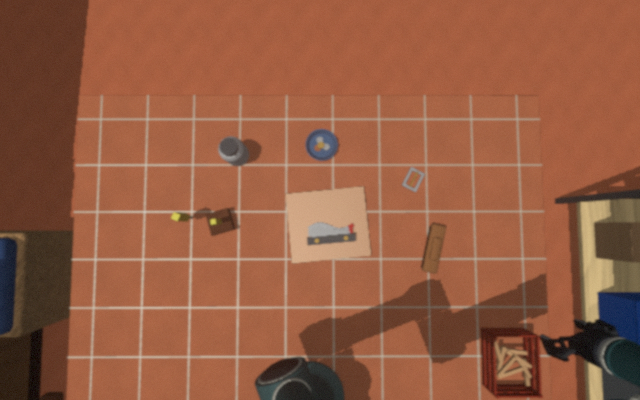

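View pics/side0.png

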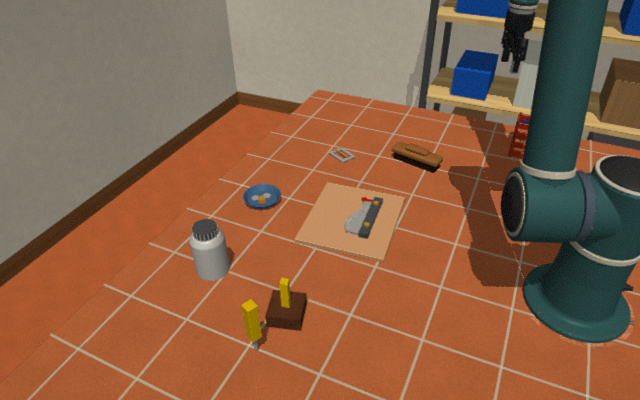

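Two yellow-handled scribes. One is at top (180,217) / side (252,320), which looks larger and stands outside the block. The other is at top (214,221) / side (285,292), smaller and in the dark block, so that one fits. The template is at top (331,233), with its red end at (351,228). I'll confirm the scribe in a crop along with the rough positions.

```bash
python3 - <<'E'
from h import *; import pickle
t=pickle.load(open("top.pkl","rb")); s=pickle.load(open("side.pkl","rb"))
def seg(f,m,lab):
    n,L,st,c=cv2.connectedComponentsWithStats(m.astype(np.uint8))
    for i in range(1,n):
        if st[i,4]>12:
            ys,xs=np.where(L==i); P=xyz(f,np.c_[xs,ys]); ok=f["z_map"][ys,xs]>0
            P=P[ok]; print(lab,st[i],c[i].round(1),"med",np.median(P,0).round(4),"z95",np.percentile(P[:,2],95).round(4), "topmean",P[P[:,2]>P[:,2].max()-.012].mean(0).round(4))
for f,l in((t,"top"),(s,"side")):
    hsv=cv2.cvtColor(f["image"],cv2.COLOR_RGB2HSV); seg(f,(hsv[...,0]>24)&(hsv[...,0]<35)&(hsv[...,1]>180)&(hsv[...,2]>90),l)
print(xyz(t,[[207,212],[232,207],[237,231],[210,235],[289,193],[364,187],[370,257],[292,263],[351,228],[308,240],[355,237],[331,230],[233,145],[322,145]]).round(3))
a=cv2.resize(s["image"][260:360,220:320],(500,500),interpolation=2); 
b=cv2.resize(t["image"][195:245,160:250],(800-500,170),interpolation=2)
o=np.zeros((500,800,3),np.uint8); o[:,:500]=a; o[:170,500:]=b
b=cv2.resize(t["image"][215:250,295:365],(300,150),interpolation=2); o[200:350,500:]=b
save({"image":o},"crop.png")
E
```

```text
[[ 0.567  0.326 -0.002]
 [ 0.583  0.246 -0.001]
 [ 0.506  0.229 -0.002]
 [ 0.494  0.314  0.001]
 [ 0.627  0.064  0.008]
 [ 0.646 -0.176  0.   ]
 [ 0.424 -0.193 -0.002]
 [ 0.405  0.054 -0.002]
 [ 0.516 -0.131  0.02 ]
 [ 0.479  0.003  0.028]
 [ 0.488 -0.142  0.027]
 [ 0.51  -0.068  0.02 ]
 [ 0.755  0.217  0.128]
 [ 0.781 -0.041  0.008]]
```

View pics/crop.png

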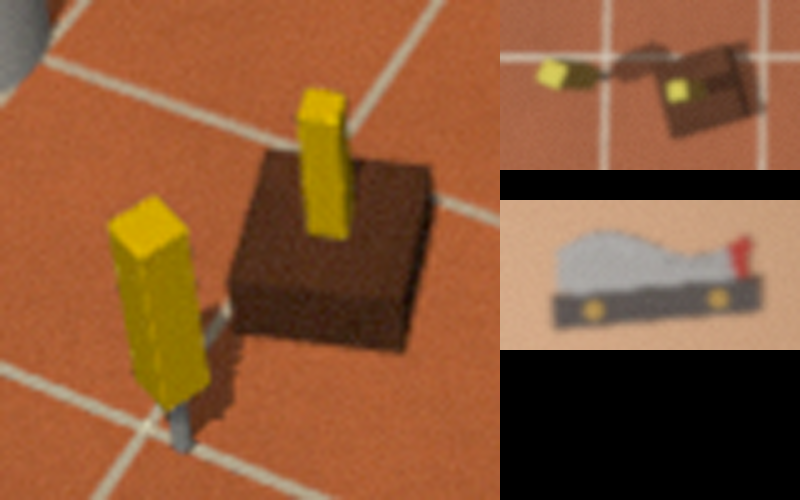

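The crop confirms it: the smaller scribe stands in the block and the larger decoy stands free beside it, towards +y. Next, wrist views over the block and then the template.

```bash
python3 - <<'E'
from h import *; import pickle
for n,p in (("tmpl",[.48,-.06,.40]),("blk",[.50,.27,.40])):
    robot.move_to(p,[-np.pi/2,0,0]); f=cam("wrist"); save(f,n+".png"); pickle.dump(f,open(n+".pkl","wb"))
    C=np.linalg.inv(f["V"]); print(n,robot.current_t(),robot.current_position().round(4) if hasattr(robot.current_position(),'round') else robot.current_position(),C[:3,3].round(3),C[:3,2].round(2), robot.current_joints())
print([np.round(robot.current_contact_force(),2) for _ in range(4)],robot.current_t())
a=pickle.load(open("tmpl.pkl","rb"))["image"];b=f["image"]
save({"image":np.vstack([cv2.resize(a,(480,300)),cv2.resize(b,(480,300))])},"both.png")
E
```

```text
tmpl 2.3 [ 0.4802 -0.0607  0.4001] [0.481 0.006 0.368] [-0.   -0.26 -0.96] [-1.77183881e-01 -1.00004346e-01  2.00470036e+00 -1.91211880e-04
  1.23674054e+00 -1.75850618e-01]
blk 3.6 [0.5004 0.2688 0.4   ] [0.501 0.336 0.368] [-0.   -0.26 -0.96] [ 4.49273324e-01  6.55785056e-02  1.84198577e+00 -5.80253435e-04
  1.23421186e+00  4.50931656e-01]
[array([-0.  ,  0.46, -0.39]), array([-0.  ,  0.46, -0.39]), array([-0.  ,  0.46, -0.39]), array([-0.  ,  0.46, -0.39])] 3.6
```

View pics/both.png

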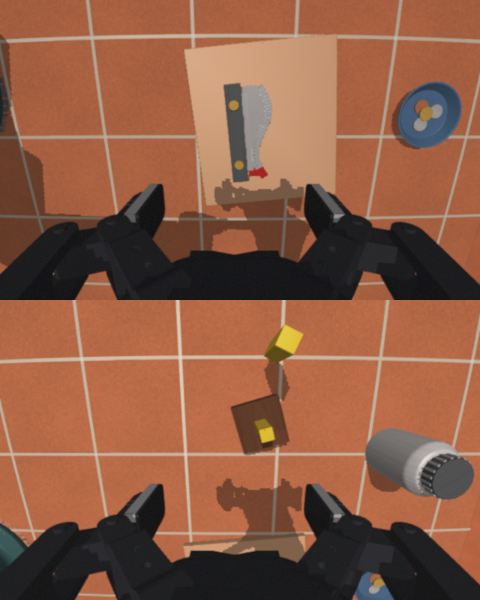

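The wrist views are clear: template bar at about (315,177) and red tip at (345,230) in the full frame, scribe top at (356,181), block centre at about (347,165), decoy at (380,57). Now I'll fit the poses.

```bash
python3 - <<'E'
from h import *; import pickle
def near(f,box,z,tol=.006):
    x0,y0,x1,y1=box; X,Y=np.meshgrid(np.arange(x0,x1),np.arange(y0,y1)); px=np.c_[X.ravel(),Y.ravel()]
    P=xyz(f,px); m=abs(P[:,2]-z)<tol; return px[m],P[m]
def rect(f,px,z):
    Q=xyz(f,px,z)[:,:2]; r=cv2.minAreaRect((Q*1000).astype(np.float32)); return np.round(r[0],1),np.round(r[1],1),round(r[2],1)
def clean(px):
    m=np.zeros((400,640),np.uint8); m[px[:,1],px[:,0]]=1; m=cv2.morphologyEx(m,2,np.ones((3,3)))
    n,L,st,c=cv2.connectedComponentsWithStats(m); i=1+st[1:,4].argmax(); y,x=np.where(L==i); return np.c_[x,y]
f=pickle.load(open("blk.pkl","rb")); im=f["image"].astype(int)
px,P=near(f,(325,150,375,210),.102); print("handle depth",len(px),P[:,2].mean().round(4),rect(f,clean(px),.102))
px,P=near(f,(295,110,400,220),.034,.008); d=im[px[:,1],px[:,0]]; px=px[(d[:,0]<130)|((d[:,0]>1.0*0)&(d[:,2]<40))]; 
print("block",len(px),rect(f,clean(px),.034))
px,P=near(f,(360,20,420,90),.15,.06); print("decoy", len(P), P[:,2].max(), P[P[:,2]>P[:,2].max()-.008].mean(0).round(3))
f=pickle.load(open("tmpl.pkl","rb")); im=f["image"].astype(int)
px,P=near(f,(285,95,380,260),.032,.005); d=im[px[:,1],px[:,0]]
c=rect(f,clean(px),.032); print("bar",len(px),P[:,2].mean().round(4),c)
px,P=near(f,(285,95,380,260),.012,.02); d=im[px[:,1],px[:,0]]; r=(d[:,0]>2.2*d[:,1])&(d[:,0]>90)&(d[:,2]<d[:,0]/2.2); print("red",r.sum(),xyz(f,px[r],.019).mean(0).round(4),P[r].mean(0).round(4))
px=px[((d.max(1)-d.min(1))<35)&(d.mean(1)>90)]; px=clean(px); Q=xyz(f,px,.019)
np.save("strip.npy",Q); print("strip",len(px),Q.min(0).round(3),Q.max(0).round(3))
E
```

```text
handle depth 343 0.1003 (array([538.3, 280. ]), array([16.1, 16.4]), 14.7)
block 3574 (array([538.6, 279.7]), array([69.7, 70.5]), 16.2)
decoy 1287 0.13138076041414792 [0.552 0.377 0.129]
bar 300 0.03 (array([480.1, -22.4]), array([12.6, 11.7]), 90.0)
red 200 [ 0.5186 -0.1292  0.019 ] [ 0.5188 -0.1297  0.0177]
strip 3169 [ 0.49  -0.124  0.019] [0.536 0.004 0.019]
```

```bash
python3 - <<'E'
from h import *; import pickle
f=pickle.load(open("tmpl.pkl","rb")); im=f["image"].astype(int)
X,Y=np.meshgrid(np.arange(285,345),np.arange(100,250)); px=np.c_[X.ravel(),Y.ravel()]; d=im[px[:,1],px[:,0]]
m=np.zeros((400,640),np.uint8); k=px[(d.mean(1)<85)&(d.max(1)-d.min(1)<30)]; m[k[:,1],k[:,0]]=1
m=cv2.morphologyEx(m,3,np.ones((9,9))); m=cv2.morphologyEx(m,2,np.ones((7,7)))
n,L,st,c=cv2.connectedComponentsWithStats(m); i=1+st[1:,4].argmax(); print(st[i]); y,x=np.where(L==i)
Q=xyz(f,np.c_[x,y],.032)[:,:2]; r=cv2.minAreaRect((Q*1e3).astype(np.float32)); print(r)
c0=np.array(r[0])/1e3; E=np.linalg.svd(Q-Q.mean(0))[2][0] if 0 else np.linalg.eigh(np.cov(Q.T))[1][:,1]
ey=E*np.sign(E[1]); ex=np.array([ey[1],-ey[0]]); yaw=np.arctan2(ex[1],ex[0]); o=c0+.020*ex; print("yaw",np.degrees(yaw),"origin",o)
S=np.load("strip.npy")[:,:2]-o; u=S@ex; v=S@ey
for a in np.arange(-.06,.071,.01):
    s=abs(v-a)<.0015
    if s.any(): print(round(a,3),"edge",u[s].max().round(4),"nominal",(.025+.012*np.sin(2*np.pi*a/.14)).round(4))
print("red u,v",(np.array([.5186,-.1292])-o)@ex,(np.array([.5186,-.1292])-o)@ey)
np.savez("T.npz",o=o,yaw=yaw)
E
```

```text
[ 303  147   25   68 1362]
((484.3486633300781, -67.217041015625), (22.573348999023438, 76.97419738769531), 4.702758312225342)
yaw 5.534922921723822 origin [ 0.50425542 -0.06528799]
-0.06 edge -0.001 nominal 0.0198
-0.05 edge 0.0138 nominal 0.0156
-0.04 edge 0.0111 nominal 0.0133
-0.03 edge 0.0106 nominal 0.0133
-0.02 edge 0.0136 nominal 0.0156
-0.01 edge 0.0177 nominal 0.0198
0.0 edge 0.0229 nominal 0.025
0.01 edge 0.0281 nominal 0.0302
0.02 edge 0.0321 nominal 0.0344
0.03 edge 0.0337 nominal 0.0367
0.04 edge 0.0343 nominal 0.0367
0.05 edge 0.0327 nominal 0.0344
0.06 edge 0.0288 nominal 0.0302
0.07 edge 0.0143 nominal 0.025
red u,v 0.0081132348558709 -0.06499759452528754
```

Poses agree with the given sizes: the scribe sits on the block centre within 0.3 mm, and the wave profile matches with a strip offset of about -2 mm. Now the grasp and draw.

```bash
python3 - <<'E'
from h import *
R=[-np.pi/2,0,np.radians(15.3)]; b=[.5384,.280]
robot.grip(.045); robot.move_to(b+[.30],R); robot.move_l(b+[.232],feed=.12)
robot.wait(.2); print(np.round(robot.current_contact_force(),2),np.round(robot.current_position(),4))
robot.grip(0.0,80); print("w",robot.current_grip_width(),np.round(robot.current_contact_force(),2),robot.current_t())
robot.move_l(b+[.345],feed=.1); print(robot.current_grip_width(),np.round(robot.current_contact_force(),2),robot.current_t())
d=np.load("T.npz"); o=d["o"];yaw=float(d["yaw"]); ex=np.array([np.cos(yaw),np.sin(yaw)]);ey=np.array([-ex[1],ex[0]])
p=o+.040*ex-.060*ey; robot.move_to([*p,.345],R); robot.move_l([*p,.232-.002+.012+.02],feed=.15)
robot.wait(.3); print(np.round(robot.current_position(),4),np.round(robot.current_ee_rot(),4),[np.round(robot.current_contact_force(),2) for _ in range(2)],robot.current_t())
t=robot.current_t(); q=robot.current_position(); robot.move_l([q[0],q[1],q[2]-.001],feed=.02); print("1mm step",robot.current_t()-t,np.round(robot.current_position(),4),np.round(robot.current_contact_force(),2))
for n in("wrist","side"): save(cam(n),"held_"+n+".png")
a=cv2.imread("pics/held_wrist.png")[:,:,::-1]; b=cv2.imread("pics/held_side.png")[150:300,260:460,::-1]
save({"image":np.vstack([cv2.resize(a[60:,160:480],(400,425)),cv2.resize(b,(400,300))])[:600*2]},"held.png") if 0 else save({"image":np.hstack([cv2.resize(a[100:,180:460],(400,428)),cv2.resize(b,(400,300))[:428] if 0 else cv2.copyMakeBorder(cv2.resize(b,(400,300)),0,128,0,0,0)])},"held.png")
E
```

```text
[-0.15 -0.08 -0.1 ] [0.5389 0.2803 0.2333]
w 0.015149321870241195 [-1.16  0.1   2.58] 5.8667
0.015444483429227721 [ 1.   -0.31 -1.01] 7.15
[ 0.5503 -0.1213  0.2631] [-1.5718 -0.0018  0.267 ] [array([-0.36, -0.85, -0.07]), array([-0.36, -0.85, -0.07])] 9.6417
1mm step 0.25 [ 0.5504 -0.1214  0.2623] [0.05 0.14 0.17]
```

View pics/held.png

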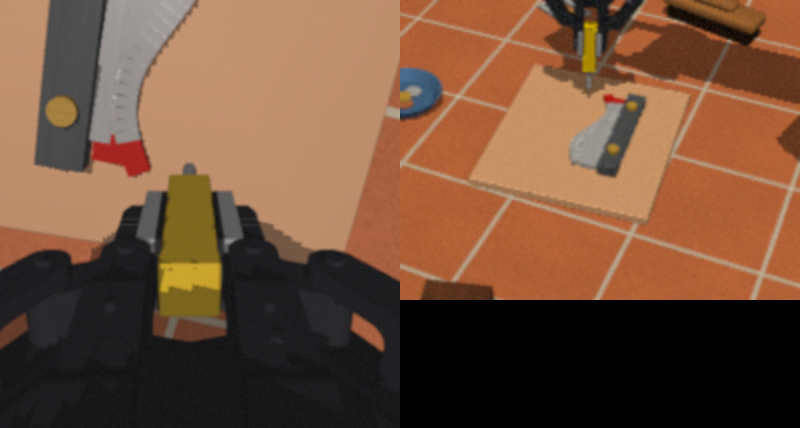

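The scribe is held square and upright, with its point beyond the red end, on the tile side of the edge. Next I'll feel down for the tile, then in for the edge.

```bash
cat > g.py <<'E'
from h import *
d=np.load("T.npz"); o=d["o"];yaw=float(d["yaw"]); ex=np.array([np.cos(yaw),np.sin(yaw)]);ey=np.array([-ex[1],ex[0]])
def go(u,v,z,feed=.02): robot.move_l([*(o+u*ex+v*ey),z],feed=feed)
def force(b=0):
    F=np.array(robot.current_contact_force())-b; return np.array([F[:2]@ex,F[:2]@ey,F[2]])
def pos():
    p=np.array(robot.current_position()); return np.array([(p[:2]-o)@ex,(p[:2]-o)@ey,p[2]])
E
python3 - <<'E'
from g import *
u,v,z=.036,-.061,.248; go(u,v,z,.03); robot.wait(.2)
b=[]; 
for _ in range(5): robot.wait(.04); b.append(robot.current_contact_force())
print("bias",np.mean(b,0).round(2),np.std(b,0).round(2)); b=np.mean(b,0)
while z>.236:
    z-=.0005; go(u,v,z,.02); robot.wait(.05); F=force(b); print(round(z,4),F.round(2),pos().round(4))
    if F[2]>3: break
print(robot.current_t()); np.savez("S.npz",b=b,s=[u,v,z])
E
```

```text
bias [ 0.09 -0.16 -0.52] [0.52 0.44 0.3 ]
0.2475 [-0.29  0.25 -0.14] [ 0.036  -0.061   0.2475]
0.247 [-0.25  1.05 -0.27] [ 0.036 -0.061  0.247]
0.2465 [-0.36 -1.13  0.35] [ 0.036  -0.061   0.2464]
0.246 [-0.11  0.26 -0.46] [ 0.036 -0.061  0.246]
0.2455 [ 0.06 -0.6   0.38] [ 0.036  -0.061   0.2455]
0.245 [-0.2   0.06 -0.61] [ 0.036 -0.061  0.245]
0.2445 [-0.08  0.87  0.29] [ 0.036  -0.061   0.2445]
0.244 [-0.06  0.12 -0.65] [ 0.036 -0.061  0.244]
0.2435 [-0.12 -0.49  0.42] [ 0.036  -0.061   0.2435]
0.243 [ 0.01  1.13 -1.29] [ 0.036  -0.061   0.2429]
0.2425 [ 0.03  0.73 -0.22] [ 0.036  -0.061   0.2425]
0.242 [-0.35 -0.4   0.18] [ 0.0361 -0.061   0.2422]
0.2415 [-1.32  0.01  3.69] [ 0.0361 -0.0611  0.2419]
14.9417
```

```bash
python3 - <<'E'
from g import *
S=np.load("S.npz"); b=S["b"]; u,v,z=S["s"]
u=.027; go(u,v,z,.02); robot.wait(.05); print(force(b).round(2),pos().round(4),robot.current_t())
while u>.012:
    u-=.0006; go(u,v,z,.02); F=force(b); Fn=F[:2]@[.9,.436]; z+=np.clip((F[2]-4.5)*.00004,-.0002,.0002); print(round(u,4),round(z,5),F.round(2),round(Fn,2),pos().round(4))
    if Fn>4: break
print(robot.current_t()); np.savez("S.npz",b=b,s=[u,v,z])
E
```

```text
[0.54 0.37 5.34] [ 0.027  -0.0611  0.2418] 15.5917
0.0264 0.24156 [ 1.45 -0.21  6.04] 1.21 [ 0.0267 -0.0611  0.2418]
0.0258 0.2416 [ 2.8  -1.16  5.42] 2.01 [ 0.026  -0.0611  0.2418]
0.0252 0.24164 [ 2.51 -0.47  5.62] 2.06 [ 0.0253 -0.061   0.2417]
0.0246 0.24172 [ 1.84 -0.37  6.49] 1.49 [ 0.0246 -0.061   0.2418]
0.024 0.24179 [1.84 0.38 6.06] 1.82 [ 0.0239 -0.061   0.2418]
0.0234 0.24184 [1.79 0.02 5.76] 1.62 [ 0.0233 -0.061   0.2417]
0.0228 0.24184 [2.16 0.42 4.57] 2.12 [ 0.0226 -0.061   0.2418]
0.0222 0.24187 [0.94 0.3  5.38] 0.97 [ 0.0221 -0.061   0.2418]
0.0216 0.24189 [1.64 0.35 4.84] 1.63 [ 0.0215 -0.061   0.2418]
0.021 0.24188 [2.77 0.   4.22] 2.5 [ 0.021  -0.061   0.2418]
0.0204 0.24183 [3.6  0.83 3.41] 3.6 [ 0.0207 -0.061   0.2419]
0.0198 0.24173 [6.01 0.65 2.01] 5.69 [ 0.0203 -0.061   0.2419]
18.5917
```

```bash
cat > run.py <<'E'
from g import *
S=np.load("S.npz"); b=S["b"]; u,v,z=S["s"]; w=2*np.pi/.14; A=.012
def nrm(s): n=np.array([1,-A*w*np.cos(w*s)]); return n/np.linalg.norm(n)
s=v-.0025*nrm(v)[1]; n=nrm(s); r=(u-.0227-A*np.sin(w*s))*n[0]+(v-s)*n[1]  # offset of the point from the edge model
print("s0",s,"r0",r); Ff=None; k=0
while True:
    s+=.0015*nrm(s)[0]; n=nrm(s); p=np.array([.0227+A*np.sin(w*s),s])+r*n
    go(*p,z,.02); F=force(b); f=np.array([F[:2]@n,F[2],F[:2]@[-n[1],n[0]]]); Ff=f if Ff is None else .5*Ff+.5*f
    r+=np.clip((Ff[0]-5)*.00005,-.0002,.0002); z+=np.clip((Ff[1]-5)*.00004,-.00015,.00015)
    if k%4==0 or f[:2].max()>10 or f[:2].min()<1.5: print(round(robot.current_t(),2),"v",round(p[1],4),"n,z,t",f.round(1),"r %.2f z %.2f"%(r*1e3,z*1e3),(pos()[:2]-p).round(4))
    k+=1
    if f[:2].max()>16: print("HARD"); break
    if p[1]>.0625 or robot.current_t()>48: break
np.savez("S.npz",b=b,s=[*p,z])
E
python3 run.py
```

```text
s0 -0.06210945823633913 r0 0.001626011010618723
18.84 v -0.0601 n,z,t [ 5.5  2.8 -3. ] r 1.65 z 241.64 [ 0.0007 -0.0001]
19.84 v -0.0547 n,z,t [ 3.5  2.3 -2.2] r 1.60 z 241.36 [ 0.0007 -0.0003]
20.84 v -0.0493 n,z,t [ 3.1  4.8 -3. ] r 1.52 z 241.16 [ 0.0007 -0.0004]
21.84 v -0.0437 n,z,t [ 4.1  4.7 -1.6] r 1.37 z 241.03 [ 0.0008 -0.0005]
22.84 v -0.038 n,z,t [ 4.5  5.2 -1.5] r 1.27 z 241.01 [ 0.0008 -0.0006]
23.84 v -0.0322 n,z,t [ 4.4  5.4 -1.8] r 1.14 z 240.99 [ 0.0007 -0.0007]
24.84 v -0.0264 n,z,t [ 4.3  4.9 -2.7] r 1.06 z 241.02 [ 0.0006 -0.0009]
25.84 v -0.0206 n,z,t [ 4.5  5.6 -2.1] r 1.02 z 241.05 [ 0.0005 -0.001 ]
26.84 v -0.0151 n,z,t [ 3.4  5.8 -2.2] r 0.99 z 241.07 [ 0.0004 -0.0011]
27.84 v -0.0096 n,z,t [ 5.2  5.4 -2.1] r 0.88 z 241.14 [ 0.0003 -0.0012]
28.84 v -0.0043 n,z,t [ 4.3  5.5 -2.8] r 0.89 z 241.21 [ 0.0003 -0.0012]
29.84 v 0.001 n,z,t [ 4.4  4.7 -2.5] r 0.85 z 241.19 [ 0.0003 -0.0013]
30.84 v 0.0063 n,z,t [ 4.2  4.4 -3.3] r 0.91 z 241.19 [ 0.0003 -0.0013]
31.84 v 0.0117 n,z,t [ 5.8  5.6 -3.7] r 0.88 z 241.20 [ 0.0003 -0.0014]
32.84 v 0.0173 n,z,t [ 4.6  4.8 -4.3] r 0.92 z 241.18 [ 0.0004 -0.0013]
33.84 v 0.023 n,z,t [ 5.5  5.3 -2.7] r 0.98 z 241.15 [ 0.0006 -0.0012]
34.84 v 0.029 n,z,t [ 5.8  5.  -2.2] r 1.08 z 241.07 [ 0.0008 -0.001 ]
35.84 v 0.0351 n,z,t [ 5.1  4.4 -2.8] r 1.14 z 240.95 [ 0.0009 -0.0009]
36.84 v 0.0412 n,z,t [ 5.5  4.7 -3.8] r 1.21 z 240.81 [ 0.0011 -0.0008]
37.84 v 0.0473 n,z,t [ 5.   5.3 -3.7] r 1.25 z 240.71 [ 0.0013 -0.0007]
38.84 v 0.0532 n,z,t [ 4.8  4.9 -3.2] r 1.32 z 240.67 [ 0.0013 -0.0005]
39.84 v 0.0588 n,z,t [ 3.7  4.9 -2.9] r 1.39 z 240.64 [ 0.0013 -0.0004]
```

The line ran steadily at 3–6 N on both contacts to the end. Next, lift clear beyond the zone, go back over the block and check how the scribe sits.

```bash
python3 - <<'E'
from g import *; import pickle
S=np.load("S.npz"); u,v,z=S["s"]; R=[-np.pi/2,0,np.radians(15.3)]; B=[.5384,.280]
go(u+.003,v+.001,z,.02); go(u+.006,v+.002,z+.05,.1); go(u+.006,v+.002,.33,.2)
robot.move_to([*B,.32],R); robot.move_l([*B,.285],feed=.1); robot.wait(.3)
print(robot.current_t(),np.round(robot.current_position(),4),np.round(robot.current_ee_rot(),4),robot.current_grip_width())
for n in("wrist","side"): f=cam(n); save(f,"bk_"+n+".png"); pickle.dump(f,open("bk_"+n+".pkl","wb")); print(n,pix(f,[[*B,.055],[*B,.087],[*B,.155],[*B,.034]]).round(1).tolist())
a=cv2.imread("pics/bk_wrist.png")[:,:,::-1]; b=cv2.imread("pics/bk_side.png")[220:345,230:330,::-1]
save({"image":np.hstack([cv2.resize(a[60:360,200:440],(400,500)),cv2.resize(b,(400,500))])},"bk.png")
E
```

```text
43.775 [0.5387 0.2802 0.2858] [-1.5706e+00 -1.3000e-03  2.6720e-01] 0.01484789386458192
wrist [[310.3, 215.8], [310.0, 233.7], [308.8, 304.0], [310.4, 206.7]]
side [[284.7, 297.3], [283.7, 286.3], [281.5, 261.1], [285.3, 304.3]]
```

View pics/bk.png

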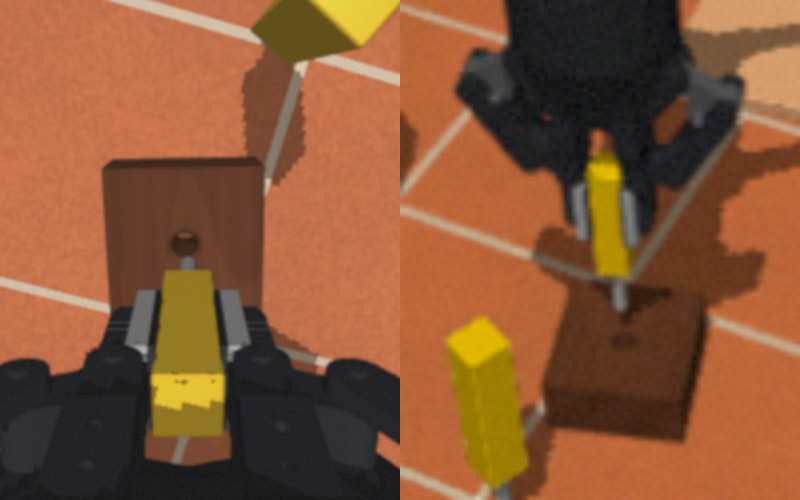

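The tip is at wrist pixel (312.8,216) and the hole at (310.4,206). The tip sits about 1.5 mm to +jaw, well inside the slack, and the handle is upright. I'll shift 1 mm and insert with a force watch.

```bash
python3 - <<'E'
from g import *
a=np.radians(15.3); B=np.array([.5384,.280])-.001*np.array([np.cos(a),np.sin(a)])
b=[]
for _ in range(4): robot.wait(.04); b.append(robot.current_contact_force())
b=np.mean(b,0)
ok=False
for z in [.27,.264,.26,.256,.25,.243,.237,.235,.234,.2333,.2326,.2319,.2312,.2305]:
    robot.move_l([*B,z],feed=.03); F=np.array(robot.current_contact_force())-b; print(z,F.round(2))
    if F[2]>4 or np.hypot(*F[:2])>8: break
print(robot.current_t(),np.round(robot.current_position(),4)); np.save("B.npy",B)
E
```

```text
0.27 [0.79 0.88 0.37]
0.264 [ 0.22 -0.2   0.46]
0.26 [-0.21  0.4  -0.17]
0.256 [0.37 0.36 0.75]
0.25 [-0.39  1.    0.22]
0.243 [-0.4   0.82 -0.52]
0.237 [ 0.08  0.19 -0.13]
0.235 [-0.16  0.82  0.59]
0.234 [-0.15  0.08  0.42]
0.2333 [ 0.01 -0.06 -0.04]
0.2326 [0.3  0.33 0.24]
0.2319 [-1.95 -1.42  3.31]
0.2312 [-2.85 -0.89  9.05]
48.1917 [0.5375 0.2798 0.2324]
```

It went in freely and seated at the expected height. Release, withdraw and look.

```bash
python3 - <<'E'
from g import *
B=np.load("B.npy"); robot.grip(.045); robot.move_l([*B,.32],feed=.12); robot.move_to([.50,.21,.40],[-np.pi/2,0,0]); robot.wait(.3)
print(robot.current_t(),np.round(robot.current_contact_force(),2))
f=cam("wrist"); save(f,"end_w.png"); s=cam("side"); save(s,"end_s.png"); t=cam("top")
X,Y=np.meshgrid(np.arange(640),np.arange(400)); px=np.c_[X.ravel(),Y.ravel()]; P=xyz(f,px)
m=(abs(P[:,2]-.101)<.006)&(np.hypot(*(P[:,:2]-B).T)<.03); print("handle top",m.sum(),P[m].mean(0).round(4))
save({"image":np.hstack([cv2.resize(f["image"][50:250,240:440],(400,400)),cv2.resize(s["image"][150:350,180:380],(400,400))])},"end.png")
import pickle; t0=pickle.load(open("top.pkl","rb"))["image"]; d=cv2.absdiff(t0,t["image"]).max(2)
for n,(x,y) in dict(canister=(233,150),spoon=(322,145),buckle=(414,180),brush=(433,248)).items(): print(n,d[y-18:y+18,x-18:x+18].mean().round(1))
E
```

```text
50.3083 [-0.3  -0.58 -0.22]
handle top 365 [0.5381 0.2789 0.1003]
canister 5.5
spoon 5.4
buckle 6.7
brush 6.4
```

View pics/end.png

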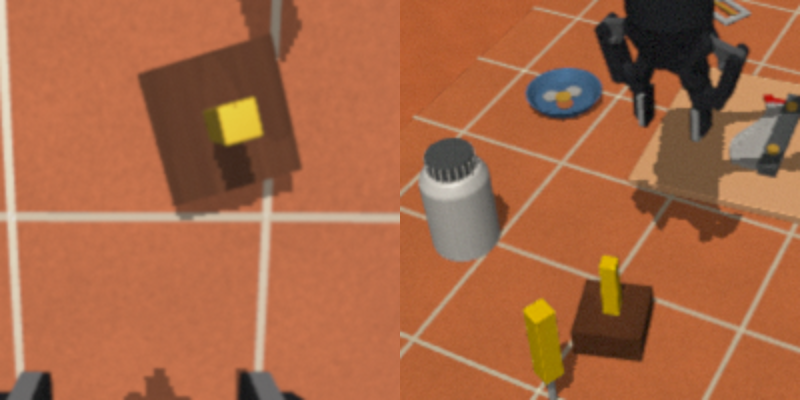

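The scribe stands upright and centred in the block with its top at 0.100 m, the same reading as at the start. The gripper is clear and the bystanders haven't moved. Handing in.

```bash
python3 -c "
from cell import robot
robot.close_job(); print(robot.current_t())"
```

```text
the job is handed in; nothing more can be done
the job is handed in; nothing more can be done
```

I drew the smaller scribe from its block and scribed the wavy edge in one pass from the red end. I then stood it back in the block and handed the job in at about 50 s of the 72 s allowed. The hand-in gives no verdict.

- **Line:** the strip stands about 2.3 mm farther in than nominal. The point ran from about 9 to 132 mm from the red end. The wrist force sensor showed about 3–6 N on the edge and 2–6 N on the tile, with about 0.5–1 N of sensor noise. I did not view a close-up of the scribed line itself.
- **Scribe back in the block:** it went in freely and seated with a push of about 9 N. It is released and upright, and its handle top reads the same height as at the start (0.100 m) and within about 1 mm of the hole's axis.
- **Bystanders:** before-and-after top pictures show no visible shift of the canister, brush, spoon rest or buckle.
- **Disagreements:**
  - Over the block, the wrist camera put the point about 1.5 mm off the hole, while the side camera showed it nearly centred. I shifted 1 mm and it went in without resistance.
  - The commanded height drifted down about 1 mm along the line, so the scribe may have slipped or tilted slightly in the grip; contact was kept throughout.

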